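# Make up the urine and culture kits at the microscopy bench

## Robot

A 6-joint arm with a two-finger parallel gripper is mounted at the origin on the work surface. World frame = base frame: x ahead of the robot, y to its left, z up, the work surface at z = 0. Lengths are in mm, angles in rad, forces in N, time in s.
With the tool pointing down it reaches from about 300 to 775 mm from the base axis. Payload 14.6 kg.
Tool frame: the origin (TCP) lies at the very end of the fingers, on their centre line; the grasp point (between the pads) lies 19 mm behind it; z points along the fingers, y is the line along which they close (so a half turn about z gives the same grasp; the last joint's range is limited). The gripper opens to 94 mm and grips with 3 to 60 N. Pads are 16 mm wide; open, the fingers measure 119 mm over their backs; the gripper's body (75 mm by 177 mm) begins 78 mm behind the grasp point.
Start: joints at [1.213, 0.3, 1.521, -0, 1.321, -0.067], TCP at [157.693, 526.899, 205.446] pointing down, gripper open.
Joint ranges: [-3.03, 3.03], [-0.79, 2.21], [0.23, 2.52], [-1.04, 4.18], [0, 3.07], [-2.55, 2.55]. Speed limits (rad/s): [2.22, 2.22, 2.57, 3.14, 3.14, 3.14].

## Interface

Orientations are given as [roll, pitch, yaw] about the fixed x, y, z axes, in that order (R = Rz(yaw) Ry(pitch) Rx(roll)).
In Python, from cell import manip gives the robot as it stands.
- The arm moves only by the tool servo_tool, never from a script. Its argument "motion" is a list that holds one entry, the list of rows, each a list of 7 numbers: the shift along the world's x, y, z as a fraction of full scale, then the turn, a rotation vector about the world's x, y, z as a fraction of full scale, then the closure, from 0 (fully open) to 1 (shut). In form: [[[x, y, z, rx, ry, rz, gripper], ...]]. A call has 1 to 10 rows; each row is the pose to reach, as a shift and turn from the pose commanded when the call began, turning the shorter way round; what a row does not reach only later rows make up. Full scale, the value 1, is 0.5 m for a shift and pi rad for a turn. A row lasts 1/10 s, in which the tool goes at most 50 mm and 8.59 degrees, less where a joint would pass 70% of its speed; a pose out of reach is approached as far as the arm can. A call with a number of a shift or a turn outside -1 to 1 is refused whole. A call with a gripper value outside its range is refused whole. The fingers move at their own pace and stop on an object; "newtons" is the grip in N (left out, the last holds). Time passes only in rows, so rows that repeat a pose let the fingers close. It gives the time, the measured TCP pose, the force, the opening and the grip force at its end, in the units of the state.
- manip.read_state(): the state, without advancing time (a new reading comes with each control period).
- manip.camera(name): name is "scene" or "top"; returns a dict with "frame" (384x512x3 uint8, red, green, blue), "range_z" (384x512 float32, mm along the optical axis (not along the pixel's ray), 0 where there is no reading), "vfov" (degrees; the focal length in pixels is half the picture's height over the tangent of half this angle, whatever the lens; pixels are square), "cx", "cy" (the principal point, pixels), "k1" (the pictures are not rectified: a ray, as slopes to the right and down, at radius r is drawn at 1 + k1 r^2 times it, then the intrinsics apply), "cam_to_world" (4x4, takes a point from camera to world coordinates). Camera axes: x right, y down, z forward; pixel columns grow to the right and rows downward; lengths in mm; the calibration is good to about 2 mm. A picture is of the moment at which its call begins.
- manip.sign_off(): hands the job in; it is judged then, once.
The state is a dict: "clock": time; "joints": joint angles; "qd": joint speeds; "effort": joint torques, N m; "eef_pos": TCP position; "eef_rot": TCP orientation; "wrist_force": force on the tool from outside, world axes, zero at the start; "moment": the same for the moment, N m; "finger_gap": finger opening in mm; "finger_force": force on a finger pad.
Only numpy, scipy, OpenCV 4.12 (cv2) and the standard library are available. Lean on these libraries where they do the work, as an engineer would, in place of code of your own. Each camera call takes 0.05 s, during which the arm holds its last target. There are 200 camera calls.

## Task

Make up two kits from the stock on the bench. The urine kit goes in the steel tray with three compartments: the slide mailer lying flat and lengthwise in the long compartment, the small screw-cap jar standing in the larger of the other two and the dropper bottle standing in the smallest; the culture kit goes in the plain tray: the wide culture plate lying flat with the small dish set centrally on top of it. Leave the big jar, the brown bottle and the beaker where they are.

Things in the scene. Friction and masses are not known exactly. Their poses are not given: they have to be found in the camera images.
- tray3: Fixed steel tray lined with pale paper, three compartments, 162 x 142 mm (x by y), 14 mm high, floor 3 mm, walls 4 mm. Origin: centre of the underside, z up. Inside sizes (x by y) and centres: long one 88 x 134 mm at x -33, y 0 mm; larger small one 62 x 78 mm at x 46, y -28; smallest 62 x 52 mm at x 46, y 41. Yaw within 15 degrees of 0: small ones far from the robot.
- tray1: Plain undivided steel kit tray lined with pale paper, fixed, yaw within 15 degrees of 0, 120 x 180 mm outside (x by y), 14 mm high, floor 3 mm thick, walls 4 mm. Origin: centre of its underside; z up, y along its length. Inside 112 x 172 mm, with room for opened fingers along its length.
- jar_mid (a point): Small screw-cap specimen jar, standing, loose: body 42 mm in diameter, white ribbed cap 47 mm in diameter and 16 mm high, 68 mm tall in all, about 50 g. Point: its centre, 34 mm above its underside; z up.
- dropper_mid (a point): Slim white dropper bottle, standing, loose: body 25 mm in diameter and 54 mm tall, narrow nozzle cap above it, 82 mm tall in all, about 25 g. Point: its axis, 41 mm above its underside; z up.
- mailer_mid (a point): White slide mailer (flat plastic box for microscope slides) lying flat, loose: 84 x 32 x 22 mm, x along its length, z up; about 40 g. Point: its centre, 11 mm above its underside.
- plate_mid (a point): Wide round culture plate, lying flat, loose: 55 mm in diameter, 15 mm high, pale with a straw-coloured top, about 35 g. Point: its centre, 7.5 mm above its underside; z up.
- dish_mid (a point): Small round culture dish of the same make, lying flat, loose: 35 mm in diameter, 12 mm high, about 22 g. Point: its centre, 6 mm above its underside; z up.
- bigjar_mid (a point): Big screw-cap jar of the same form as the small one, 60 mm in diameter (cap 65 mm), 85 mm tall, loose; stays where it is. Point: its centre, 42.5 mm above its underside.
- reagent_mid (a point): Brown reagent bottle with a black cap, 46 mm in diameter, 106 mm tall, loose; stays where it is. Point: its centre, 53 mm above its underside.
- beaker_mid (a point): Empty clear beaker, 48 mm in diameter, 60 mm tall, loose; stays where it is. Point: its centre, 30 mm above its underside.

How it is judged:
By the outcome, as a careful person would: the job done as asked, in the order asked, and still so for the second after the job is handed in, with the robot touching nothing.
It also fails if it takes over 120 s, if anything falls off the work surface, if the arm or the gripper's body presses on something with over 40 N, if the wrist force passes 120 N, or if a joint passes its speed limit or range.

## Working session

There is one attempt and no reset: what is moved stays moved. The work goes in short steps, Python scripts to look and compute and a tool call to move; the robot and the scene stay as the last step left them, time stands still between calls to the robot, and variables do not carry over. Pictures are saved under pics/ and viewed, at most 14 in all, crops included, and the job is handed in when it is done.

Besides the shell and the picture viewer there is one more tool, called after ">>>" by a JSON object that holds its "name" and its "arguments", one argument or row to a line. servo_tool: Moves the arm, as the interface text tells. Its arguments: {"type":"object","properties":{"motion":{"type":"array"},"newtons":{"type":"number"}},"required":["motion"]}

```bash
ls; mkdir -p pics; cat > h.py <<'E'
import numpy as np, cv2
from cell import manip
def intr(c):
    h=c["frame"].shape[0]; f=h/2/np.tan(np.radians(c["vfov"])/2)
    return f
def rays(c,px):
    f=intr(c); K=np.array([[f,0,c["cx"]],[0,f,c["cy"]],[0,0,1]])
    p=cv2.undistortPoints(np.asarray(px,float).reshape(-1,1,2),K,np.array([c["k1"],0,0,0,0.])).reshape(-1,2)
    return np.c_[p,np.ones(len(p))]
def onplane(c,px,z):
    T=np.array(c["cam_to_world"]); d=rays(c,px)@T[:3,:3].T; o=T[:3,3]
    return o+d*((z-o[2])/d[:,2])[:,None]
def cloud(c):
    h,w=c["range_z"].shape; v,u=np.mgrid[:h,:w]
    r=rays(c,np.c_[u.ravel(),v.ravel()])*c["range_z"].reshape(-1,1)
    T=np.array(c["cam_to_world"]); return (r@T[:3,:3].T+T[:3,3]).reshape(h,w,3)
def save(c,n,crop=None,s=1.5):
    im=c["frame"]
    if crop: im=im[crop[1]:crop[3],crop[0]:crop[2]]
    cv2.imwrite("pics/"+n,cv2.cvtColor(cv2.resize(im,None,fx=s,fy=s,interpolation=cv2.INTER_CUBIC),cv2.COLOR_RGB2BGR))
E
python3 - <<'E'
from h import *
for n in("top","scene"):
    c=manip.camera(n); save(c,n+"0.png"); print(n,c["vfov"],c["cx"],c["cy"],c["k1"],np.round(c["cam_to_world"],2).tolist(),(c["range_z"]>0).mean())
    np.save(n+"0.npy",c,allow_pickle=True)
print(manip.read_state())
E
```

```text
pics
top 44.67079046902052 256.24907069428343 192.9612099569586 -0.06440857269435175 [[0.02, -1.0, 0.05, 495.31], [-1.0, -0.02, 0.0, 1.17], [-0.0, -0.05, -1.0, 1256.17], [0.0, 0.0, 0.0, 1.0]] 0.9956817626953125
scene 46.29005362208035 255.46868834898217 196.1642660974947 -0.12958659226059313 [[0.72, 0.46, -0.52, 1171.73], [0.69, -0.49, 0.53, -586.17], [-0.01, -0.74, -0.67, 837.22], [0.0, 0.0, 0.0, 1.0]] 0.99603271484375
{'clock': 0.1, 'joints': array([ 1.21342041e+00,  3.00410439e-01,  1.52153074e+00, -1.57717325e-05,
        1.32069497e+00, -6.66183676e-02]), 'qd': array([ 0.00029572, -0.00070441,  0.00073393, -0.00066474,  0.00377204,
        0.00037096]), 'effort': array([ 1.45007711e-03, -5.32644331e+01, -3.53281546e+01,  7.10526528e-02,
        2.35679455e-02, -6.52608173e-05]), 'eef_pos': array([157.60527338, 526.68463776, 204.94089715]), 'eef_rot': array([-3.14055045e+00, -5.42217864e-05,  2.85083899e+00]), 'wrist_force': array([0.09436322, 0.05712961, 0.64113014]), 'moment': array([0.05886492, 0.02459009, 0.0441077 ]), 'finger_force': 0.0, 'finger_gap': 94.084862015378}
```

View pics/top0.png

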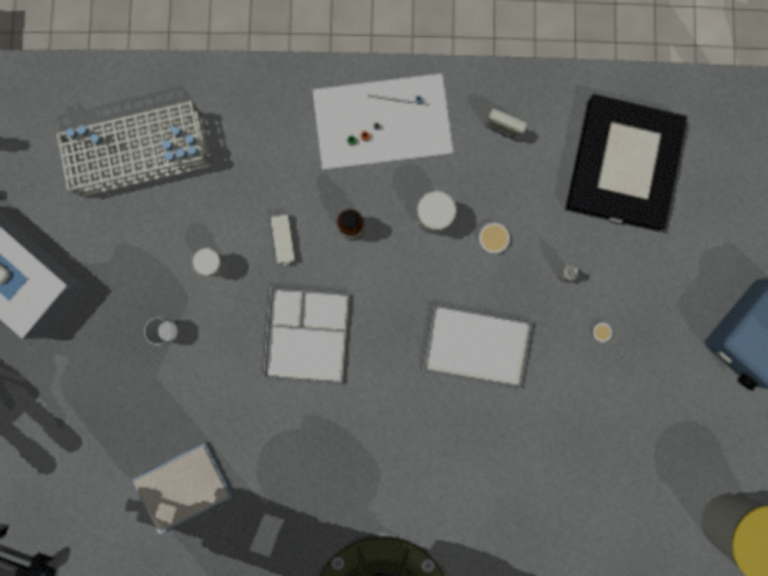

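View pics/scene0.png

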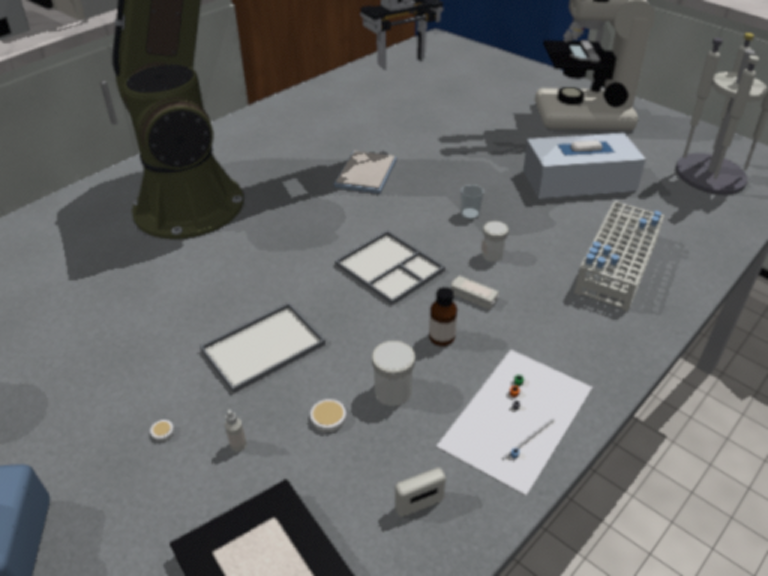

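The top view (768x576 px) shows jar (206,262), mailer (283,239), dropper (570,272), plate (494,238), dish (602,332), big jar (437,210), brown bottle (350,222), beaker (160,331), tray3 (308,336) and tray1 (478,345). The scene view agrees with this. Next I'll measure them.

```bash
cat > m.py <<'E'
from h import *
def measure(tag="0",show=True):
    C={n:np.load(n+tag+".npy",allow_pickle=True).item() for n in("top","scene")}
    P={n:cloud(c) for n,c in C.items()}
    t=C["top"]
    O=dict(jar=(206,262,68),mailer=(283,239,22),dropper=(570,272,82),plate=(494,238,15),dish=(602,332,12),bigjar=(437,210,85),reagent=(350,222,106),beaker=(160,331,60))
    for k,(u,v,z) in O.items():
        g=onplane(t,[(u/1.5,v/1.5)],z)[0]
        print(k,"guess",g.round(0)[:2],end=" ")
        for n in P:
            p=P[n].reshape(-1,3); lo=z-6
            s=p[(np.hypot(*(p[:,:2]-g[:2]).T)<60)&(p[:,2]>lo)&(p[:,2]<z+12)].astype(np.float32)
            if len(s)<5: print(n,len(s),end=" ");continue
            r=cv2.minAreaRect(s[:,:2]); print(n,len(s),"rect",np.round(r[0],1),np.round(r[1],1),round(r[2],1),"zmed",round(float(np.median(s[:,2])),1),end=" ")
        print()
    hsv=cv2.cvtColor(t["frame"],cv2.COLOR_RGB2HSV)
    for k,(u,v) in dict(tray3=(308,336),tray1=(478,345)).items():
        g=onplane(t,[(u/1.5,v/1.5)],14)[0]
        for n in P:
            p=P[n]; f=cv2.cvtColor(C[n]["frame"],cv2.COLOR_RGB2GRAY)
            m=((np.abs(p[...,0]-g[0])<110)&(np.abs(p[...,1]-g[1])<110)&(f>140)).astype(np.uint8)
            q,l,st,ce=cv2.connectedComponentsWithStats(m)
            for i in range(1,q):
                if st[i,4]>150:
                    ys,xs=np.where(l==i); w=onplane(C[n],np.c_[xs,ys],3)[:,:2].astype(np.float32)
                    r=cv2.minAreaRect(w); print(k,n,st[i,4],np.round(r[0],1),np.round(r[1],1),round(r[2],1))
measure()
E
python3 m.py
```

```text
jar guess [598. 313.] Traceback (most recent call last):
  File "m.py", line 27, in <module>
    measure()
    ~~~~~~~^^
  File "m.py", line 14, in measure
    r=cv2.minAreaRect(s[:,:2]); print(n,len(s),"rect",np.round(r[0],1),np.round(r[1],1),round(r[2],1),"zmed",round(float(np.median(s[:,2])),1),end=" ")
cv2.error: OpenCV(4.12.0) /io/opencv/modules/imgproc/src/convhull.cpp:143: error: (-215:Assertion failed) total >= 0 && (depth == CV_32F || depth == CV_32S) in function 'convexHull'
```

```bash
sed -i 's/minAreaRect(s\[:,:2\])/minAreaRect(s[:,:2].copy())/' m.py; python3 m.py
```

```text
jar guess [598. 313.] top 272 rect [598.7 314.1] [44.3 48.1] 1.0 zmed 68.1 scene 140 rect [603.8 310.8] [43.3 49.2] 36.9 zmed 67.1 
mailer guess [646. 189.] top 373 rect [646.4 190.4] [86.2 33.5] 11.1 zmed 21.4 scene 272 rect [648.9 189.6] [89.4 36.7] 8.3 zmed 20.6 
dropper guess [ 595. -305.] top 8 rect [ 594.7 -312.9] [6.6 4.8] 61.0 zmed 82.2 scene 13 rect [ 598.9 -314.8] [6.3 7.2] 79.4 zmed 81.0 
plate guess [ 658. -186.] top 320 rect [ 657.2 -186.9] [53.7 52.4] 5.0 zmed 14.7 scene 391 rect [ 660.1 -186.5] [53.9 54.6] 80.8 zmed 15.6 
dish guess [ 495. -382.] top 143 rect [ 483.6 -388.4] [ 82.6 108.6] 39.1 zmed 11.5 scene 175 rect [ 496.9 -382.4] [35.5 35.6] 53.3 zmed 11.8 
bigjar guess [694. -79.] top 498 rect [694.1 -76.8] [61.5 63.5] 1.7 zmed 84.9 scene 498 rect [697.4 -77.8] [64.2 63.8] 2.3 zmed 84.4 
reagent guess [667.  66.] top 93 rect [673.2  68.6] [25.4 24.6] 46.1 zmed 105.1 scene 82 rect [675.1  68.2] [28.  27.8] 51.6 zmed 104.8 
beaker guess [478. 390.] top 68 rect [479.4 395.5] [47.  46.3] 75.8 zmed 58.9 scene 53 rect [481.8 396.2] [44.3 50.4] 39.3 zmed 57.2 
tray3 top 368 [524.2 181.7] [45.2 60. ] 87.0
tray3 top 588 [520.7 112.5] [71.6 60.8] 88.1
tray3 top 1525 [444.9 144.7] [128.2  86.5] 87.0
tray3 scene 725 [442.5 148. ] [124.6  81.6] 86.8
tray3 scene 175 [523.6 185.6] [42.4 55.8] 86.4
tray3 scene 310 [519.8 116.7] [69.1 55.2] 87.8
tray1 top 2485 [ 465.4 -160.7] [165.3 109.1] 81.1
tray1 scene 1865 [ 462.8 -159.4] [166.5 104.6] 81.2
```

>>> {"name": "servo_tool", "arguments": {
  "motion": [
    [[0.98,-0.674,-0.1,0,0,0.148,0.3],[0.98,-0.674,-0.1,0,0,0.148,0.3],[0.98,-0.674,-0.1,0,0,0.148,0.3],[0.98,-0.674,-0.1,0,0,0.148,0.3],[0.98,-0.674,-0.1,0,0,0.148,0.3],[0.98,-0.674,-0.1,0,0,0.148,0.3],[0.98,-0.674,-0.1,0,0,0.148,0.3],[0.98,-0.674,-0.1,0,0,0.148,0.3],[0.98,-0.674,-0.1,0,0,0.148,0.3],[0.98,-0.674,-0.1,0,0,0.148,0.3]]
  ],
  "newtons": 20
}}

```text
clock: 1.1
eef_pos: [558.2, 251.0, 164.3]
eef_rot: [-3.142, -0.0, -2.968]
wrist_force: [-0.3, 1.0, 0.2]
finger_gap: 66.0
finger_force: 0.0
```

>>> {"name": "servo_tool", "arguments": {
  "motion": [
    [[0,0,0,0,0,0,0.3],[0,0,0,0,0,0,0.3],[0,0,0,0,0,0,0.3]]
  ]
}}

```text
clock: 1.4
eef_pos: [556.1, 253.2, 164.7]
eef_rot: [3.142, -0.0, -2.967]
wrist_force: [0.7, 0.9, 0.1]
finger_gap: 65.7
finger_force: 0.0
```

>>> {"name": "servo_tool", "arguments": {
  "motion": [
    [[0.183,-0.126,0,0,0,0,0.3],[0.183,-0.126,0,0,0,0,0.3],[0.183,-0.126,0,0,0,0,0.3],[0.183,-0.126,-0.21,0,0,0,0.3],[0.183,-0.126,-0.21,0,0,0,0.3],[0.183,-0.126,-0.21,0,0,0,0.3],[0.183,-0.126,-0.21,0,0,0,0.3],[0.183,-0.126,-0.21,0,0,0,0.3]]
  ]
}}

```text
clock: 2.2
eef_pos: [649.4, 190.6, 63.1]
eef_rot: [3.141, 0.004, -2.967]
wrist_force: [-0.7, 0.5, 0.8]
finger_gap: 65.5
finger_force: 0.0
```

```bash
python3 - <<'E'
from h import *
c=manip.camera("scene"); save(c,"s1.png",(210,100,410,250),4)
print(manip.read_state()["eef_pos"])
E
```

```text
[649.51290001 190.40622838  63.19500789]
```

View pics/s1.png

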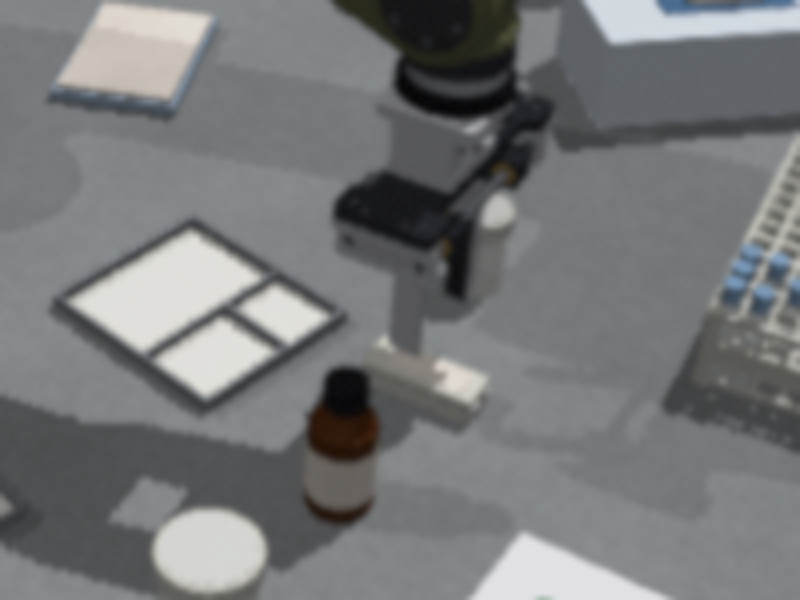

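The crop shows the gripper over the mailer (425,380), in line with it and clear of the brown bottle (345,440). I'll go down and grip.

>>> {"name": "servo_tool", "arguments": {
  "motion": [
    [[-0.002,0,-0.06,0,0,0,0.3],[-0.002,0,-0.11,0,0,0,0.3],[-0.002,0,-0.11,0,0,0,0.3],[-0.002,0,-0.11,0,0,0,0.3],[-0.002,0,-0.11,0,0,0,0.8],[-0.002,0,-0.11,0,0,0,0.8],[-0.002,0,-0.11,0,0,0,0.8],[-0.002,0,-0.11,0,0,0,0.8],[-0.002,0,-0.11,0,0,0,0.8],[-0.002,0,-0.11,0,0,0,0.8]]
  ]
}}

```text
clock: 3.25
eef_pos: [647.5, 189.6, 5.0]
eef_rot: [3.142, 0.0, -2.967]
wrist_force: [-1.3, -0.0, 4.1]
finger_gap: 31.6
finger_force: 20.0
```

>>> {"name": "servo_tool", "arguments": {
  "motion": [
    [[0,0,0.1,0,0,0,0.8],[0,0,0.19,0,0,0,0.8],[-0.1,-0.02,0.19,0,0,-0.05,0.8],[-0.2,-0.04,0.19,0,0,-0.1,0.8],[-0.3,-0.06,0.19,0,0,-0.15,0.8],[-0.38,-0.08,0.19,0,0,-0.2,0.8],[-0.406,-0.088,0.19,0,0,-0.25,0.8],[-0.406,-0.088,0.19,0,0,-0.3,0.8],[-0.406,-0.088,0.19,0,0,-0.35,0.8],[-0.406,-0.088,0.19,0,0,-0.4,0.8]]
  ]
}}

```text
clock: 4.25
eef_pos: [444.3, 145.5, 99.9]
eef_rot: [3.141, 0.0, 2.11]
wrist_force: [0.9, -0.1, -0.4]
finger_gap: 31.7
finger_force: 20.0
```

>>> {"name": "servo_tool", "arguments": {
  "motion": [
    [[0,0,0,0,0,-0.05,0.8],[0,0,0,0,0,-0.1,0.8],[0,0,0,0,0,-0.15,0.8],[0,0,0,0,0,-0.172,0.8],[0,0,0,0,0,-0.172,0.8],[0,0,0,0,0,-0.172,0.8]]
  ]
}}

```text
clock: 4.85
eef_pos: [444.3, 145.5, 99.7]
eef_rot: [-3.142, 0.0, 1.578]
wrist_force: [0.5, 0.4, -1.1]
finger_gap: 31.6
finger_force: 20.0
```

>>> {"name": "servo_tool", "arguments": {
  "motion": [
    [[0,0,-0.06,0,0,-0.019,0.8],[0,0,-0.12,0,0,-0.019,0.8],[0,0,-0.16,0,0,-0.019,0.8],[0,0,-0.175,0,0,-0.019,0.8],[0,0,-0.182,0,0,-0.019,0.8],[0,0,-0.182,0,0,-0.019,0.8],[0,0,-0.182,0,0,-0.019,0.5],[0,0,-0.182,0,0,-0.019,0.5],[0,0,-0.182,0,0,-0.019,0.5]]
  ]
}}

```text
clock: 5.75
eef_pos: [444.7, 145.6, 9.3]
eef_rot: [3.141, -0.0, 1.516]
wrist_force: [-0.3, 0.9, 0.8]
finger_gap: 46.8
finger_force: 0.0
```

>>> {"name": "servo_tool", "arguments": {
  "motion": [
    [[0,0,0.1,0,0,0,0.5],[0,0,0.2,0,0,0,0.5],[0,0,0.24,0,0,0,0.15],[0.06,0.07,0.24,0,0,0,0.15],[0.13,0.14,0.24,0,0,0,0.15],[0.2,0.21,0.24,0,0,0,0.15],[0.26,0.28,0.24,0,0,0,0.15],[0.311,0.335,0.24,0,0,0,0.15],[0.311,0.335,0.24,0,0,0,0.15],[0.311,0.335,0.24,0,0,0,0.15]]
  ]
}}

```text
clock: 6.75
eef_pos: [599.6, 313.1, 128.0]
eef_rot: [-3.141, 0.001, 1.516]
wrist_force: [0.0, 0.5, 0.3]
finger_gap: 79.9
finger_force: 0.0
```

```bash
python3 - <<'E'
from h import *
for n in("top","scene"):
    c=manip.camera(n); np.save(n+"1.npy",c,allow_pickle=True)
    p=cloud(c); s=p[(np.abs(p[...,0]-445)<40)&(np.abs(p[...,1]-145)<64)&(p[...,2]>16)&(p[...,2]<40)].astype(np.float32)
    print(n,len(s),cv2.minAreaRect(s[:,:2].copy()),np.median(s[:,2]))
    save(c,n+"1.png",(130,100,330,250),4)
print(manip.read_state()["eef_pos"])
E
```

```text
top 406 ((446.1573486328125, 143.34249877929688), (88.10570526123047, 32.30400848388672), 86.61321258544922) 24.603622
scene 248 ((444.8086853027344, 149.83529663085938), (51.732139587402344, 107.6601791381836), 13.094199180603027) 23.385006
[599.45919606 312.35000055 128.99390728]
```

View pics/scene1.png

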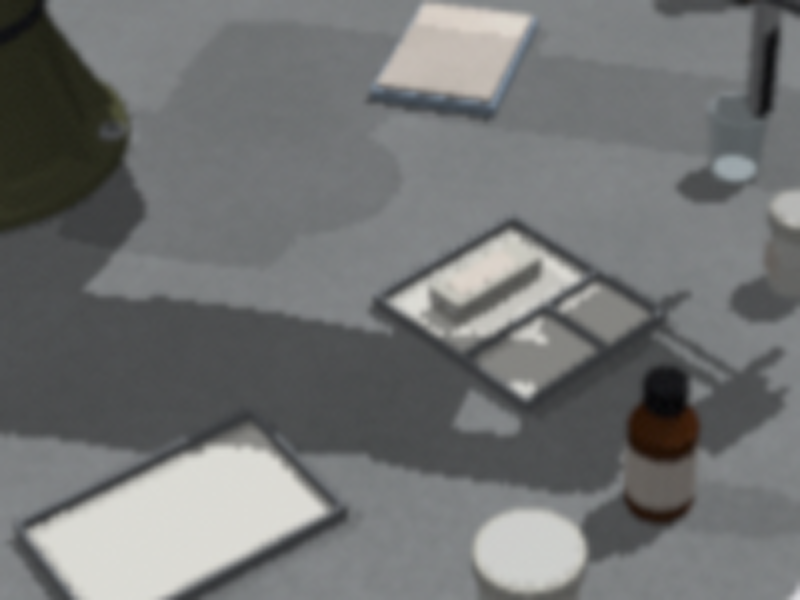

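The mailer lies flat in the long compartment (480,285). Next is the jar.

>>> {"name": "servo_tool", "arguments": {
  "motion": [
    [[0.002,0,-0.06,0,0,0,0.15],[0.002,0,-0.12,0,0,0,0.15],[0.002,0,-0.176,0,0,0,0.15],[0.002,0,-0.176,0,0,0,0.15],[0.002,0,-0.176,0,0,0,0.15],[0.002,0,-0.176,0,0,0,0.7],[0.002,0,-0.176,0,0,0,0.7],[0.002,0,-0.176,0,0,0,0.7],[0.002,0,-0.176,0,0,0,0.7],[0.002,0,-0.176,0,0,0,0.7]]
  ]
}}

```text
clock: 7.85
eef_pos: [600.9, 313.1, 41.0]
eef_rot: [3.141, -0.0, 1.516]
wrist_force: [-0.8, -0.5, 1.5]
finger_gap: 46.6
finger_force: 20.0
```

>>> {"name": "servo_tool", "arguments": {
  "motion": [
    [[0,0,0.09,0,0,0,0.7],[0,0,0.16,0,0,0,0.7],[-0.03,-0.08,0.16,0,0,0,0.7],[-0.065,-0.16,0.16,0,0,0,0.7],[-0.1,-0.24,0.16,0,0,0,0.7],[-0.13,-0.32,0.16,0,0,0,0.7],[-0.155,-0.38,0.16,0,0,0,0.7],[-0.161,-0.399,0.16,0,0,0,0.7],[-0.161,-0.399,0.16,0,0,0,0.7],[-0.161,-0.399,0.16,0,0,0,0.7]]
  ]
}}

```text
clock: 8.85
eef_pos: [520.9, 114.3, 120.8]
eef_rot: [3.141, -0.0, 1.516]
wrist_force: [-0.6, 0.2, -1.5]
finger_gap: 46.3
finger_force: 20.0
```

>>> {"name": "servo_tool", "arguments": {
  "motion": [
    [[0,0,-0.06,0,0,0,0.7],[0,0,-0.11,0,0,0,0.7],[0,0,-0.14,0,0,0,0.7],[0,0,-0.152,0,0,0,0.7],[0,0,-0.152,0,0,0,0.7]]
  ]
}}

```text
clock: 9.35
eef_pos: [520.4, 114.6, 44.4]
eef_rot: [-3.141, 0.0, 1.517]
wrist_force: [-0.0, 0.4, -0.3]
finger_gap: 46.7
finger_force: 20.0
```

>>> {"name": "servo_tool", "arguments": {
  "motion": [
    [[0,0,-0.001,0,0,0,0.3],[0,0,-0.001,0,0,0,0.3],[0,0,-0.001,0,0,0,0.3],[0,0,0.09,0,0,0,0.3],[0,0,0.16,0,0,0,0.3],[0.02,-0.09,0.18,0,0,0,0.4],[0.035,-0.18,0.18,0,0,0,0.4],[0.05,-0.27,0.18,0,0,0,0.4],[0.065,-0.36,0.18,0,0,0,0.4],[0.08,-0.45,0.18,0,0,0,0.4]]
  ]
}}

```text
clock: 10.35
eef_pos: [560.5, -113.4, 135.2]
eef_rot: [3.141, 0.0, 1.516]
wrist_force: [0.5, 0.2, 0.3]
finger_gap: 56.4
finger_force: 0.0
```

>>> {"name": "servo_tool", "arguments": {
  "motion": [
    [[0.02,-0.09,0,0,0,0,0.4],[0.04,-0.18,0,0,0,0,0.4],[0.06,-0.27,0,0,0,0,0.4],[0.07,-0.36,0,0,0,0,0.4],[0.072,-0.406,0,0,0,0,0.4],[0.072,-0.406,0,0,0,0,0.4],[0.072,-0.406,0,0,0,0,0.4]]
  ]
}}

```text
clock: 11.05
eef_pos: [596.2, -314.1, 134.5]
eef_rot: [-3.141, -0.0, 1.515]
wrist_force: [-0.2, -0.2, -0.1]
finger_gap: 56.2
finger_force: 0.0
```

```bash
python3 - <<'E'
from h import *
for n in("top","scene"):
    c=manip.camera(n); np.save(n+"2.npy",c,allow_pickle=True)
    p=cloud(c)
    for k,(x,y,z0,z1) in dict(jar=(520,114,64,80),drop=(597,-313,25,54)).items():
        s=p[(np.abs(p[...,0]-x)<40)&(np.abs(p[...,1]-y)<40)&(p[...,2]>z0)&(p[...,2]<z1)].astype(np.float32)
        if len(s): print(n,k,len(s),s.min(0).round(1),s.max(0).round(1),np.median(s[:,2]))
    if n=="scene": save(c,n+"2.png",(90,100,390,320),2.6)
print(manip.read_state()["eef_pos"])
E
```

```text
top jar 268 [497.2  90.9  64. ] [543.  138.6  76. ] 70.66829
top drop 35 [ 586.  -318.1   26.6] [ 608.7 -300.1   53.8] 43.13731
scene jar 172 [498.7  90.1  64.1] [548.5 138.3  74.1] 69.94963
scene drop 100 [ 588.2 -326.7   25. ] [ 612.6 -302.2   54. ] 40.73699
[ 596.57959156 -313.22376215  134.95087008]
```

View pics/scene2.png

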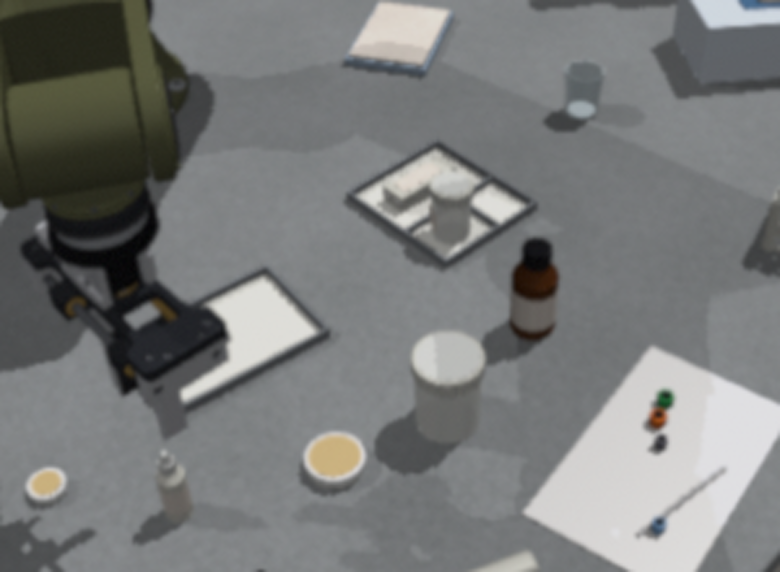

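The jar stands in the larger compartment (450,210). The gripper is above the dropper (173,490), so I'll pick that next.

>>> {"name": "servo_tool", "arguments": {
  "motion": [
    [[0.004,0,-0.08,0,0,0,0.4],[0.004,0,-0.15,0,0,0,0.4],[0.004,0,-0.2,0,0,0,0.4],[0.004,0,-0.228,0,0,0,0.4],[0.004,0,-0.228,0,0,0,0.4],[0.004,0,-0.228,0,0,0,0.85],[0.004,0,-0.228,0,0,0,0.85],[0.004,0,-0.228,0,0,0,0.85],[0.004,0,-0.228,0,0,0,0.85],[0.004,0,-0.228,0,0,0,0.85]]
  ],
  "newtons": 15
}}

```text
clock: 12.15
eef_pos: [598.6, -314.6, 21.4]
eef_rot: [3.141, 0.0, 1.516]
wrist_force: [-1.4, 1.2, 3.6]
finger_gap: 24.6
finger_force: 15.0
```

>>> {"name": "servo_tool", "arguments": {
  "motion": [
    [[0,0,0.09,0,0,0,0.85],[0,0,0.18,0,0,0,0.85],[-0.01,0.08,0.24,0,0,0,0.85],[-0.03,0.17,0.24,0,0,0,0.85],[-0.045,0.26,0.24,0,0,0,0.85],[-0.06,0.35,0.24,0,0,0,0.85],[-0.075,0.44,0.24,0,0,0,0.85],[-0.09,0.53,0.24,0,0,0,0.85],[-0.1,0.62,0.24,0,0,0,0.85],[-0.11,0.7,0.24,0,0,0,0.85]]
  ]
}}

```text
clock: 13.15
eef_pos: [542.8, 37.5, 141.1]
eef_rot: [3.141, -0.0, 1.516]
wrist_force: [-0.1, -0.8, 0.0]
finger_gap: 24.7
finger_force: 15.0
```

>>> {"name": "servo_tool", "arguments": {
  "motion": [
    [[-0.01,0.08,0,0,0,0,0.85],[-0.025,0.16,0,0,0,0,0.85],[-0.035,0.24,0,0,0,0,0.85],[-0.039,0.29,0,0,0,0,0.85],[-0.039,0.296,0,0,0,0,0.85],[-0.039,0.296,0,0,0,0,0.85],[-0.039,0.296,0,0,0,0,0.85]]
  ]
}}

```text
clock: 13.85
eef_pos: [524.0, 182.6, 140.8]
eef_rot: [3.142, 0.0, 1.515]
wrist_force: [0.0, -0.8, 0.0]
finger_gap: 24.7
finger_force: 15.0
```

>>> {"name": "servo_tool", "arguments": {
  "motion": [
    [[0,0.002,-0.08,0,0,0,0.85],[0,0.002,-0.15,0,0,0,0.85],[0,0.002,-0.2,0,0,0,0.85],[0,0.002,-0.222,0,0,0,0.85],[0,0.002,-0.232,0,0,0,0.85],[0,0.002,-0.232,0,0,0,0.85],[0,0.002,-0.232,0,0,0,0.65],[0,0.002,-0.232,0,0,0,0.45],[0,0.002,-0.232,0,0,0,0.45],[0,0.002,-0.232,0,0,0,0.45]]
  ]
}}

```text
clock: 14.85
eef_pos: [524.0, 184.6, 25.1]
eef_rot: [3.141, -0.0, 1.516]
wrist_force: [0.3, -0.3, -0.5]
finger_gap: 50.7
finger_force: 0.0
```

>>> {"name": "servo_tool", "arguments": {
  "motion": [
    [[0,0,0.09,0,0,0,0.45],[0,0,0.18,0,0,0,0.45],[0,0,0.23,0,0,0,0.45],[0.03,-0.08,0.23,0,0,0,0.1],[0.06,-0.17,0.23,0,0,0,0.1],[0.09,-0.26,0.23,0,0,0,0.1],[0.12,-0.35,0.23,0,0,0,0.1],[0.15,-0.44,0.23,0,0,0,0.1],[0.18,-0.53,0.23,0,0,0,0.1],[0.21,-0.62,0.23,0,0,0,0.1]]
  ]
}}

```text
clock: 15.85
eef_pos: [629.2, -127.4, 139.9]
eef_rot: [3.141, 0.0, 1.516]
wrist_force: [0.3, 1.1, -0.3]
finger_gap: 84.8
finger_force: 0.0
```

>>> {"name": "servo_tool", "arguments": {
  "motion": [
    [[0.03,-0.07,0,0,0,0,0.1],[0.06,-0.123,0,0,0,0,0.1],[0.06,-0.123,0,0,0,0,0.1],[0.06,-0.123,0,0,0,0,0.1],[0.06,-0.123,-0.06,0,0,0,0.1],[0.06,-0.123,-0.12,0,0,0,0.1],[0.06,-0.123,-0.12,0,0,0,0.1]]
  ]
}}

```text
clock: 16.55
eef_pos: [656.8, -185.0, 75.9]
eef_rot: [-3.135, -0.002, 1.517]
wrist_force: [0.2, 0.2, 0.2]
finger_gap: 84.9
finger_force: 0.0
```

```bash
python3 - <<'E'
from h import *
for n in("top","scene"):
    c=manip.camera(n); np.save(n+"3.npy",c,allow_pickle=True)
    p=cloud(c)
    for k,(x,y,z0,z1) in dict(drop=(524,183,30,95),plate=(658,-187,10,18)).items():
        s=p[(np.abs(p[...,0]-x)<40)&(np.abs(p[...,1]-y)<40)&(p[...,2]>z0)&(p[...,2]<z1)].astype(np.float32)
        if len(s): print(n,k,len(s),s.min(0).round(1),s.max(0).round(1),np.median(s[:,2]))
    if n=="scene": save(c,n+"3.png",(90,100,390,320),2.6)
print(manip.read_state()["eef_pos"])
E
```

```text
top drop 83 [513.6 171.8  33.5] [537.1 194.5  88.1] 59.375004
scene drop 128 [514.6 169.7  30.1] [540.9 190.7  84. ] 54.31585
scene plate 369 [ 631.9 -213.6   10.2] [ 687.9 -158.1   18. ] 15.435865
[ 658.9723286  -186.10431752   80.71186445]
```

View pics/scene3.png

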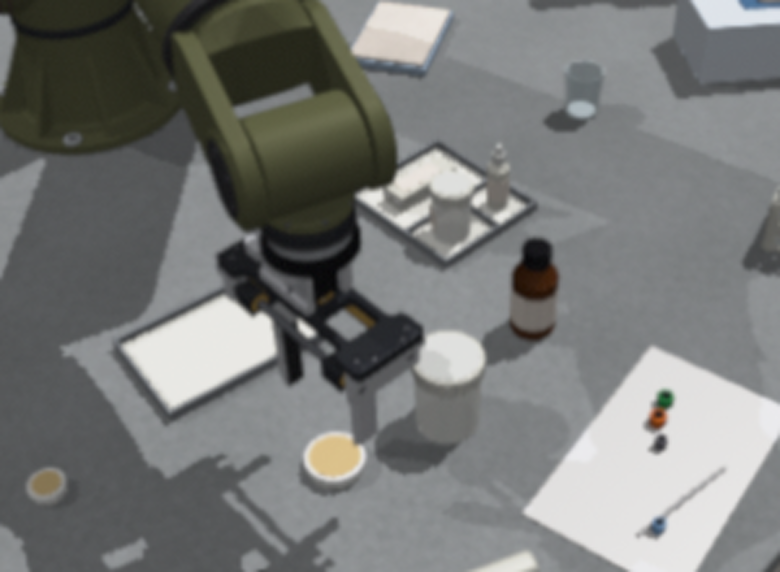

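The dropper stands in the smallest compartment (498,185). The plate is under the gripper (335,458), so I'll grip it.

>>> {"name": "servo_tool", "arguments": {
  "motion": [
    [[0.002,0,-0.06,0,0,0,0.1],[0.002,0,-0.11,0,0,0,0.1],[0.002,0,-0.14,0,0,0,0.1],[0.002,0,-0.153,0,0,0,0.1],[0.002,0,-0.153,0,0,0,0.1],[0.002,0,-0.153,0,0,0,0.55],[0.002,0,-0.153,0,0,0,0.55],[0.002,0,-0.153,0,0,0,0.55],[0.002,0,-0.153,0,0,0,0.55],[0.002,0,-0.153,0,0,0,0.55]]
  ]
}}

```text
clock: 17.65
eef_pos: [660.0, -187.0, 3.7]
eef_rot: [3.141, 0.0, 1.516]
wrist_force: [0.3, 0.1, 2.7]
finger_gap: 54.7
finger_force: 15.0
```

>>> {"name": "servo_tool", "arguments": {
  "motion": [
    [[0,0,0.08,0,0,0,0.55],[-0.05,0,0.15,0,0,0.04,0.55],[-0.13,0.02,0.15,0,0,0.085,0.55],[-0.21,0.03,0.15,0,0,0.13,0.55],[-0.29,0.04,0.15,0,0,0.175,0.55],[-0.36,0.05,0.15,0,0,0.22,0.55],[-0.392,0.054,0.15,0,0,0.265,0.55],[-0.392,0.054,0.15,0,0,0.31,0.55],[-0.392,0.054,0.15,0,0,0.355,0.55],[-0.392,0.054,0.15,0,0,0.4,0.55]]
  ]
}}

```text
clock: 18.65
eef_pos: [463.9, -160.0, 78.5]
eef_rot: [3.142, 0.001, 2.778]
wrist_force: [0.1, -0.8, -0.3]
finger_gap: 55.2
finger_force: 15.0
```

>>> {"name": "servo_tool", "arguments": {
  "motion": [
    [[0,0,0,0,0,0.045,0.55],[0,0,0,0,0,0.067,0.55],[0,0,0,0,0,0.067,0.55],[0,0,0,0,0,0.067,0.55]]
  ]
}}

```text
clock: 19.05
eef_pos: [463.9, -160.0, 78.3]
eef_rot: [-3.142, 0.0, 2.98]
wrist_force: [0.4, -0.6, -0.1]
finger_gap: 54.7
finger_force: 15.0
```

>>> {"name": "servo_tool", "arguments": {
  "motion": [
    [[0,0,-0.06,0,0,0,0.55],[0,0,-0.11,0,0,0,0.55],[0,0,-0.13,0,0,0,0.55],[0,0,-0.142,0,0,0,0.55],[0,0,-0.142,0,0,0,0.55],[0,0,-0.142,0,0,0,0.4],[0,0,-0.142,0,0,0,0.25],[0,0,-0.142,0,0,0,0.25],[0,0,-0.06,0,0,0,0.25],[0,0,0.05,0,0,0,0.25]]
  ]
}}

```text
clock: 20.05
eef_pos: [462.8, -159.5, 98.3]
eef_rot: [3.141, -0.004, 2.983]
wrist_force: [1.1, -0.1, -0.3]
finger_gap: 70.5
finger_force: 0.0
```

>>> {"name": "servo_tool", "arguments": {
  "motion": [
    [[0.01,-0.07,0,0,0,0,0.35],[0.025,-0.16,0,0,0,0,0.35],[0.04,-0.25,0,0,0,0,0.35],[0.055,-0.34,0,0,0,0,0.35],[0.067,-0.42,0,0,0,0,0.35],[0.067,-0.445,0,0,0,0,0.35],[0.067,-0.445,0,0,0,0,0.35],[0.067,-0.445,0,0,0,0,0.35]]
  ]
}}

```text
clock: 20.85
eef_pos: [497.3, -381.4, 98.2]
eef_rot: [3.141, -0.0, 2.983]
wrist_force: [0.1, 0.9, -0.4]
finger_gap: 61.0
finger_force: 0.0
```

```bash
cat > disc.py <<'E'
from h import *
def straw(c,x,y,z,r=45):
    hsv=cv2.cvtColor(c["frame"],cv2.COLOR_RGB2HSV)
    v,u=np.where((hsv[...,1]>60)&(hsv[...,0]>8)&(hsv[...,0]<32)&(hsv[...,2]>70))
    w=onplane(c,np.c_[u,v],z)[:,:2]; w=w[np.hypot(w[:,0]-x,w[:,1]-y)<r].astype(np.float32)
    if len(w)<8: return len(w)
    return len(w),w.mean(0).round(1),np.round(cv2.minAreaRect(w)[0],1),np.round(cv2.minAreaRect(w)[1],1)
E
python3 - <<'E'
from disc import *
for n in("top","scene"):
    c0=np.load(n+"0.npy",allow_pickle=True).item()
    print(n,"dish0",straw(c0,496,-382,12),"plate0",straw(c0,659,-187,15))
    c=manip.camera(n); np.save(n+"4.npy",c,allow_pickle=True)
    print(" plate now",straw(c,464,-160,18),"dish now",straw(c,496,-382,12))
print(manip.read_state()["eef_pos"])
E
```

```text
top dish0 (71, array([ 495.3, -382.6], dtype=float32), array([ 495.7, -382.8]), array([21.4, 24.4])) plate0 (220, array([ 659.1, -185.6], dtype=float32), array([ 658.9, -185.8]), array([43.5, 42. ]))
 plate now (226, array([ 461.9, -160.6], dtype=float32), array([ 461.7, -161.4]), array([42.2, 42.4])) dish now 2
scene dish0 (69, array([ 495.7, -382.1], dtype=float32), array([ 495.4, -381.5]), array([20.8, 23.3])) plate0 (228, array([ 659.7, -185.8], dtype=float32), array([ 659.3, -185.7]), array([42. , 40.6]))
 plate now (164, array([ 462.9, -160.8], dtype=float32), array([ 463.2, -161. ]), array([42.3, 39.2])) dish now (69, array([ 495.7, -382.1], dtype=float32), array([ 495.4, -381.5]), array([20.8, 23.3]))
[ 497.5966474  -381.08813804   98.50585416]
```

>>> {"name": "servo_tool", "arguments": {
  "motion": [
    [[-0.003,-0.002,-0.07,0,0,0,0.35],[-0.003,-0.002,-0.14,0,0,0,0.35],[-0.003,-0.002,-0.18,0,0,0,0.35],[-0.003,-0.002,-0.191,0,0,0,0.35],[-0.003,-0.002,-0.191,0,0,0,0.35],[-0.003,-0.002,-0.191,0,0,0,0.75],[-0.003,-0.002,-0.191,0,0,0,0.75],[-0.003,-0.002,-0.191,0,0,0,0.75],[-0.003,-0.002,-0.191,0,0,0,0.75],[-0.003,-0.002,-0.191,0,0,0,0.75]]
  ]
}}

```text
clock: 21.95
eef_pos: [496.1, -383.6, 3.4]
eef_rot: [-3.141, 0.001, 2.983]
wrist_force: [-0.7, 1.6, 4.8]
finger_gap: 34.4
finger_force: 15.0
```

>>> {"name": "servo_tool", "arguments": {
  "motion": [
    [[0,0,0.07,0,0,0,0.75],[0,0,0.13,0,0,0,0.75],[-0.015,0.08,0.13,0,0,0,0.75],[-0.03,0.16,0.13,0,0,0,0.75],[-0.04,0.25,0.13,0,0,0,0.75],[-0.05,0.34,0.13,0,0,0,0.75],[-0.06,0.42,0.13,0,0,0,0.75],[-0.066,0.445,0.13,0,0,0,0.75],[-0.066,0.445,0.13,0,0,0,0.75],[-0.066,0.445,0.13,0,0,0,0.75]]
  ]
}}

```text
clock: 22.95
eef_pos: [463.3, -161.9, 68.0]
eef_rot: [-3.141, 0.001, 2.983]
wrist_force: [0.1, -0.8, -0.2]
finger_gap: 34.2
finger_force: 15.0
```

```bash
python3 - <<'E'
from disc import *
z=manip.read_state()["eef_pos"]; print(z)
c=manip.camera("scene"); print(straw(c,463,-160,z[2]-3.4+12,30)); save(c,"s5.png",(130,160,290,280),5)
z=manip.read_state()["eef_pos"]; print(z)
E
```

```text
[ 463.27357767 -161.93694391   67.95278445]
(53, array([ 462.2, -163.2], dtype=float32), array([ 461.6, -163.5]), array([22.2, 22. ]))
[ 463.2033487  -162.23181553   67.81894813]
```

View pics/s5.png

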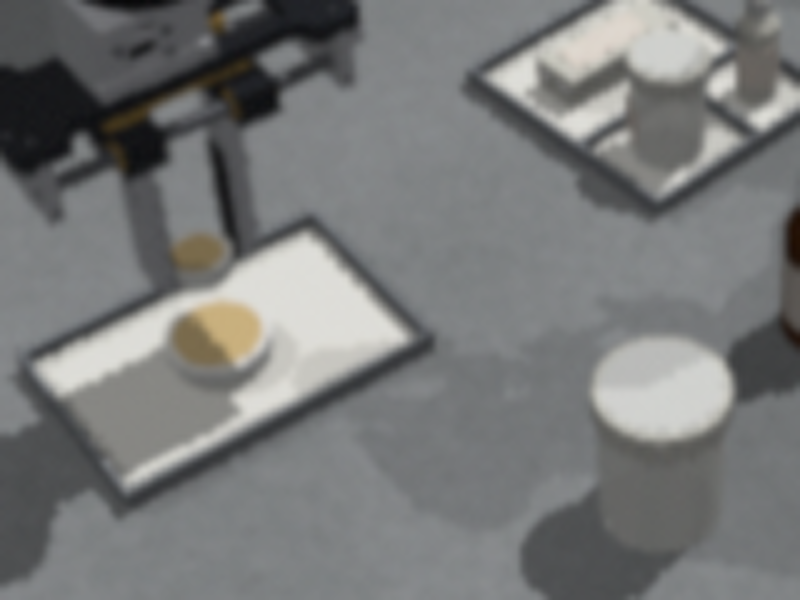

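The picture shows the dish held level (200,255) above the plate (218,340). I'll shift 1 mm in y and set it down.

>>> {"name": "servo_tool", "arguments": {
  "motion": [
    [[0,0.0025,-0.04,0,0,0,0.75],[0,0.0025,-0.07,0,0,0,0.75],[0,0.0025,-0.085,0,0,0,0.75],[0,0.0025,-0.092,0,0,0,0.75],[0,0.0025,-0.092,0,0,0,0.75],[0,0.0025,-0.092,0,0,0,0.75],[0,0.0025,-0.092,0,0,0,0.6],[0,0.0025,-0.092,0,0,0,0.5],[0,0.0025,-0.092,0,0,0,0.5],[0,0.0025,-0.092,0,0,0,0.5]]
  ]
}}

```text
clock: 24.0
eef_pos: [462.9, -159.7, 21.8]
eef_rot: [-3.142, 0.0, 2.983]
wrist_force: [-0.4, 0.2, -0.1]
finger_gap: 46.9
finger_force: 0.0
```

>>> {"name": "servo_tool", "arguments": {
  "motion": [
    [[0,0,0.05,0,0,0,0.5],[0,0,0.12,0,0,0,0.5],[0,0,0.2,0,0,0,0.5],[0,-0.08,0.3,0,0,0,0.5],[0,-0.16,0.3,0,0,0,0.5],[0,-0.24,0.3,0,0,0,0.5],[0,-0.32,0.3,0,0,0,0.5],[0,-0.4,0.3,0,0,0,0.5],[0,-0.4,0.3,0,0,0,0.5],[0,-0.4,0.3,0,0,0,0.5]]
  ]
}}

```text
clock: 25.0
eef_pos: [462.5, -359.9, 171.2]
eef_rot: [3.141, -0.001, 2.982]
wrist_force: [0.9, 0.3, -0.1]
finger_gap: 47.1
finger_force: 0.0
```

```bash
python3 - <<'E'
from disc import *
for n in("top","scene"):
    c=manip.camera(n); p=cloud(c)
    print(n,"dish",straw(c,462,-160,30,16))
    for z0,z1 in((15,22),(26,34)):
        s=p[(np.hypot(p[...,0]-462,p[...,1]+160)<34)&(p[...,2]>z0)&(p[...,2]<z1)].astype(np.float32)
        if len(s)>4: r=cv2.minAreaRect(s[:,:2].copy()); print(len(s),np.round(r[0],1),np.round(r[1],1),np.median(s[:,2]))
    save(c,n+"6.png",(120,110,410,300),2.6)
E
```

```text
top dish (72, array([ 461.7, -160.5], dtype=float32), array([ 462. , -161.1]), array([20.9, 23.6]))
164 [ 463.  -161.4] [50.2 53.8] 18.16053
130 [ 462.1 -161.2] [31.4 34.4] 29.76838
scene dish (49, array([ 462.1, -160.3], dtype=float32), array([ 462.2, -161. ]), array([20.4, 21.9]))
130 [ 466.9 -162.1] [51.8 47.1] 18.01601
109 [ 461.3 -162.1] [33.5 34.9] 29.052565
```

View pics/top6.png

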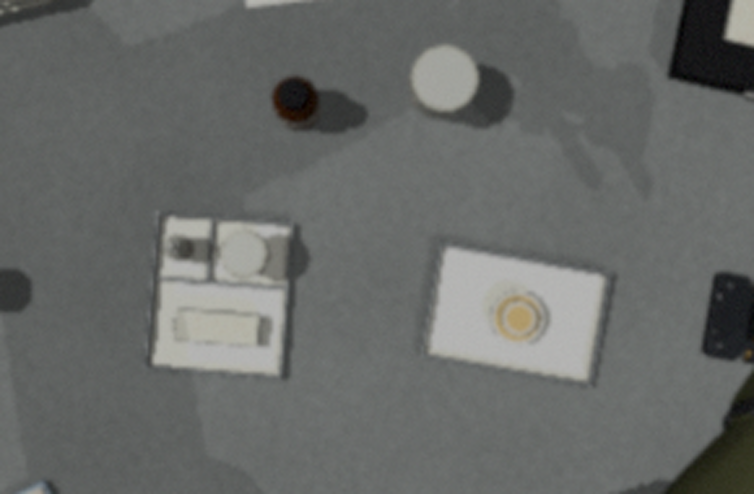

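View pics/scene6.png

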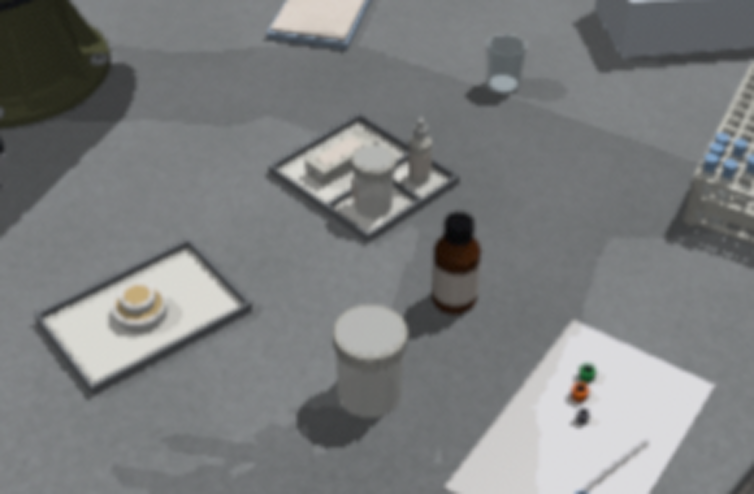

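Both views show both kits complete. The dish is central on the plate (518,318 in the top view), and the mailer, jar and dropper are in their compartments. The big jar, brown bottle and beaker have not moved.

```bash
python3 -c "
from cell import manip
print(manip.sign_off())"
```

```text
the job is handed in; nothing more can be done
None
```

Both kits are made up as asked, in the order asked, and handed in after about 25 s of robot time; the big jar, brown bottle and beaker were left where they were.

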